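Close up the draining sauce dishes with a bench squeegee

TASK

Make room on the drainboard for the next load: with the yellow squeegee held in the gripper, push the four sauce dishes together up to the blue back rim and press the row gently but firmly home for a moment, so that every dish sits square and flush against the rim. The rim is only clipped on, so do not ram it, and keep the gripper itself off the clean dishes. Then stand the squeegee back on the table, off the drainboard, and leave the other things where they are.

Things in the scene. Friction and masses are not known exactly. Their poses are not given: they have to be found in the camera images.
- squeegee: Yellow bench squeegee, about 340 g, upright on the table; head 300 mm long (x), 28 mm high. Black straight upright rubber strips, 300 mm long, 20 mm high, run along both long faces (+y, -y); either can push. Worn and clamped by hand: each face lies 22 to 34 mm out from the origin and up to 1 degree askew, differently each time and not measured; rigid in use. Origin: centre of underside; z up.
- squeegee_grip (a point): Centre of the squeegee's upright grip block, 48 mm above the squeegee's underside, midway along the head. The block is 100 mm long (the squeegee's x), 26 mm thick (its y) and stands from 28 to 68 mm high: pinch it across the 26 mm, from above. Axes as the squeegee's.
- board: Grey drainboard fixed to the table, 360 mm (x) by 340 mm (y). Its flat floor (its dark stripes are flush) lies 8 mm above the table. Side rims 10 mm thick along both y edges rise to 20 mm above the table, leaving 340 mm between them. The -y end is open (an 8 mm step down to the table); at the +y end stands the back rim. Origin: centre of the underside, at table height.
- rim: The blue back rim of the drainboard, rigid but only clipped on: over 12 N in all breaks the clips, 5 to 9 N is right; 360 mm long (x), 10 mm thick, 20 mm above the board's floor. Origin: mid-length, on the inner face (towards the dishes), at the height of the board's floor; y points out of the board, x along the rim, z up. A dish that is home has its origin at y = -27 mm.
- dish0: One of four alike white porcelain square sauce dishes, about 90 g (each differs a little), upside down on the drainboard. The edge at its foot is 54 x 54 mm and 12 mm high; above that it is 49 mm square, 27 mm high with a 3 mm foot ring on top. All four together take 1 to 3 N to slide on the board. Origin: centre of the underside; z up.
- dish1: One of four alike white porcelain square sauce dishes, about 90 g (each differs a little), upside down on the drainboard. The edge at its foot is 54 x 54 mm and 12 mm high; above that it is 49 mm square, 27 mm high with a 3 mm foot ring on top. All four together take 1 to 3 N to slide on the board. Origin: centre of the underside; z up.
- dish2: One of four alike white porcelain square sauce dishes, about 90 g (each differs a little), upside down on the drainboard. The edge at its foot is 54 x 54 mm and 12 mm high; above that it is 49 mm square, 27 mm high with a 3 mm foot ring on top. All four together take 1 to 3 N to slide on the board. Origin: centre of the underside; z up.
- dish3: One of four alike white porcelain square sauce dishes, about 90 g (each differs a little), upside down on the drainboard. The edge at its foot is 54 x 54 mm and 12 mm high; above that it is 49 mm square, 27 mm high with a 3 mm foot ring on top. All four together take 1 to 3 N to slide on the board. Origin: centre of the underside; z up.
- bowl: Bystander to leave alone: a shallow steel bowl, 130 mm across and 50 mm high. Origin: centre of the underside.
- pan: Bystander to leave alone: a small open steel food pan, 108 x 176 x 65 mm. Origin: centre of the underside.
- spray: Bystander to leave alone: a white trigger spray bottle with a blue band and yellow head, 72 mm across and 200 mm high. Origin: centre of the underside.
There are look-alikes about, which are no part of the job. Leave any orange look-alike of the dish2 alone.

How it is judged:
On the way, in this order (a step that is already met when the one before it is completed fails the run):
1. the squeegee is picked up off the table (height (world z) of squeegee above 0.015 m), for 0.1 s.
2. the squeegee presses the whole row home: all four dishes within 2 mm of the back rim while the row bears on the rim with more than 4 N (y of dish0 in the frame of rim between -0.029 and -0.02 m and x of dish0 in the frame of rim between -0.146 and 0.146 m and angle between each of dish0, dish1, dish2, dish3's own z axis and vertical below 0.06 rad and z of each of dish0, dish1, dish2, dish3 in the frame of rim below 0.004 m and y of dish1 in the frame of rim between -0.029 and -0.02 m and x of dish1 in the frame of rim between -0.146 and 0.146 m and y of dish2 in the frame of rim between -0.029 and -0.02 m and x of dish2 in the frame of rim between -0.146 and 0.146 m and y of dish3 in the frame of rim between -0.029 and -0.02 m and x of dish3 in the frame of rim between -0.146 and 0.146 m and contact force between rim and anything else above 4 N and (contact force between squeegee and dish0 above 0.5 N or contact force between squeegee and dish1 above 0.5 N or contact force between squeegee and dish2 above 0.5 N or contact force between squeegee and dish3 above 0.5 N)), for 0.2 s.
At the end, for the whole second after the job is handed in: All four dishes lie flat on the drainboard, still, each with its edge flush to the back rim (origin no more than 29 mm from the rim's face, so a gap under 2 mm), and the squeegee stands upright, level and released on the table itself (underside within 4 mm of the table, so not on the drainboard) (y of dish0 in the frame of rim between -0.029 and -0.02 m and x of dish0 in the frame of rim between -0.146 and 0.146 m and angle between each of dish0, dish1, dish2, dish3's own z axis and vertical below 0.06 rad and z of each of dish0, dish1, dish2, dish3 in the frame of rim below 0.004 m and y of dish1 in the frame of rim between -0.029 and -0.02 m and x of dish1 in the frame of rim between -0.146 and 0.146 m and y of dish2 in the frame of rim between -0.029 and -0.02 m and x of dish2 in the frame of rim between -0.146 and 0.146 m and y of dish3 in the frame of rim between -0.029 and -0.02 m and x of dish3 in the frame of rim between -0.146 and 0.146 m and linear speed of each of dish0, dish1, dish2, dish3, squeegee below 0.02 m/s and height (world z) of squeegee below 0.004 m and angle between squeegee's own z axis and vertical below 0.05 rad and contact force between the fingers and squeegee below 0.1 N); the robot touches nothing.
It fails at once if the row is rammed: more than 12 N on the clipped-on back rim (contact force between rim and anything else above 12 N).
It fails at once if the gripper itself touches a clean dish (contact force between any of the fingers, the arm and dish0 above 0.5 N or contact force between any of the fingers, the arm and dish1 above 0.5 N or contact force between any of the fingers, the arm and dish2 above 0.5 N or contact force between any of the fingers, the arm and dish3 above 0.5 N).
It fails at once if a dish is tipped over (angle between any of dish0, dish1, dish2, dish3's own z axis and vertical above 0.4 rad).
It fails at once if the bowl, pan or spray bottle is moved by more than 20 mm or tipped (distance of any of bowl, pan, spray from where it was at the start of the episode above 0.02 m or angle between any of bowl, pan, spray's own z axis and vertical above 0.3 rad).
It also fails if it takes over 66 s, if anything falls off the work surface, if the arm or the gripper's body presses on something with over 40 N, if the wrist force passes 120 N, or if a joint passes its speed limit or range.

ROBOT

A 6-joint arm with a two-finger parallel gripper is mounted at the origin on the work surface. World frame = base frame: x ahead of the robot, y to its left, z up, the work surface at z = 0. Lengths are in m, angles in rad, forces in N, time in s.
With the tool pointing down it reaches from about 0.425 to 0.95 m from the base axis. Payload 3.5 kg.
Tool frame: the origin (TCP) lies at the very end of the fingers, on their centre line; the grasp point (between the pads) lies 19 mm behind it; z points along the fingers, y is the line along which they close (so a half turn about z gives the same grasp; the last joint's range is limited). The gripper opens to 85 mm and grips with 20 to 120 N. Pads are 22 mm wide; open, the fingers measure 114 mm over their backs; the gripper's body (76 mm by 85 mm) begins 54 mm behind the grasp point. The pads swing forward as they close: fully open they stand 13 mm farther back than shut.
Start: joints at [-0.15, 0.286, 1.577, -0, 1.279, -0.15], TCP at [0.675, 0, 0.231] pointing down, gripper open.
Joint ranges: [-2.77, 2.77], [-0.9, 2.22], [0.21, 2.48], [-1.53, 4.67], [0.24, 2.81], [-2.84, 2.84]. Speed limits (rad/s): [2.79, 2.79, 3.14, 3.14, 3.14, 3.14].

INTERFACE

Orientations are given as a unit quaternion [x, y, z, w].
In Python, from plant import ctrl gives the robot as it stands.
- The arm moves only by the tool carry_out, never from a script. Its argument "deltas" is one flat list of numbers, 6 for each row, row after row: the shift along the tool's x, y, z in m, then the turn, a rotation vector about the tool's x, y, z in rad. A call has 1 to 5 rows; each row is the pose to reach, as a shift and turn from the pose commanded when the call began, along the tool's axes at that moment; what a row does not reach only later rows make up. A row lasts 1/8 s, in which the tool goes at most 62.5 mm and 10.7 degrees, less where a joint would pass 70% of its speed; a pose out of reach is approached as far as the arm can. A call with a gripper value outside its range is refused whole. "grip" is the opening in per cent of the stroke, from 0 (shut) to 100 (fully open), set as the call begins (left out, the last holds). The fingers move at their own pace and stop on an object; "grip_force" is the grip in N (left out, the last holds). Time passes only in rows, so rows that repeat a pose let the fingers close. It gives the time, the measured TCP pose, the force, the opening and the grip force at its end, in the units of the state.
- ctrl.get_state(): the state, without advancing time (a new reading comes with each control period).
- ctrl.read_camera(name): name is "scene" or "side" or "wrist"; returns (picture, depth): 420x560x3 uint8, red, green, blue; 420x560 float32, m along the optical axis (not along the pixel's ray), 0 where there is no reading.
- ctrl.camera_model(name): a dict with "intrinsics" (3x3 intrinsics, pixels), "extrinsics" (4x4, takes a point from world to camera coordinates); the wrist camera has in their place "hand_eye" (4x4, takes a point from camera to tool coordinates, whose origin is the TCP and whose axes are the flange's). Camera axes: x right, y down, z forward; pixel columns grow to the right and rows downward; lengths in m; the calibration is good to about 2 mm. A picture is of the moment at which its call begins: read the wrist's pose just before it. camera_model takes no time and is no camera call.
- ctrl.sign_off(): hands the job in; it is judged then, once.
Trained networks look in the newest picture that a camera, given by its name, has taken for a name from the list of things; names that differ only in an ending like _2 or _b are one class to them, and where a whole thing is asked for, a point or a joint stands for the part that bears it (a point fixed in the world has none). Each returns a list of dicts, best first, with "score" (0 to 1); they miss things now and then, are a little off and sometimes report something else, mostly with a low value. They report only what shows in the picture. A call takes as long as a camera call. They do not tell look-alikes from the thing itself.
- ctrl.find_in(camera, query): "uv" ([column, row] in pixels, amid what is visible of it).
The state is a dict: "time": time; "qpos": joint angles; "dq": joint speeds; "joint_efforts": joint torques, N m; "eef_pos": TCP position; "tcp_rot": TCP orientation; "contact_force": force on the tool from outside, world axes, zero at the start; "wrist_torque": the same for the moment, N m; "opening": opening from 0.0 (shut) to 1.0 (fully open); "finger_force": force on a finger pad.
Only numpy, scipy, OpenCV 4.12 (cv2) and the standard library are available. Lean on these libraries where they do the work, as an engineer would, in place of code of your own. Each camera call takes 0.05 s, during which the arm holds its last target. There are 200 camera calls.

## Working session

There is one attempt and no reset: what is moved stays moved. The work goes in short steps, Python scripts to look and compute and a tool call to move; the robot and the scene stay as the last step left them, time stands still between calls to the robot, and variables do not carry over. Pictures are saved under pics/ and viewed, at most 10 in all, crops included, and the job is handed in when it is done.

Besides the shell and the picture viewer there is one more tool, called in YAML: its name, and indented under it one key for each argument. carry_out: Moves the arm, as the interface text tells. Its arguments: {"type":"object","properties":{"deltas":{"type":"array"},"grip":{"type":"number"},"grip_force":{"type":"number"}},"required":["deltas"]}

```bash
mkdir -p pics; cat > h.py <<'E'
import numpy as np, cv2
from plant import ctrl
from scipy.spatial.transform import Rotation as R
def cloud(name):
    s=ctrl.get_state(); im,d=ctrl.read_camera(name); m=ctrl.camera_model(name); K=np.array(m['intrinsics'])
    v,u=np.mgrid[:d.shape[0],:d.shape[1]]
    P=np.stack([(u-K[0,2])/K[0,0]*d,(v-K[1,2])/K[1,1]*d,d],-1)
    if name=='wrist':
        T=np.eye(4);T[:3,:3]=R.from_quat(s['tcp_rot']).as_matrix();T[:3,3]=s['eef_pos'];T=T@np.array(m['hand_eye'])
    else: T=np.linalg.inv(np.array(m['extrinsics']))
    W=P@T[:3,:3].T+T[:3,3]; W[d==0]=np.nan
    return im,W
E
python3 - <<'E'
from h import *
print(ctrl.get_state())
for c in ['scene','side']:
    im,W=cloud(c); np.save(f'pics/{c}.npy',W); cv2.imwrite(f'pics/{c}0.png',im[:,:,::-1])
    for q in ['squeegee','squeegee_grip','board','rim','dish0','bowl','pan','spray']:
        for r in ctrl.find_in(c,q):
            u,v=map(int,np.round(r['uv'])); print(c,q,round(r['score'],2),u,v,W[v,u].round(3))
E
```

```text
{'time': 0.0, 'qpos': array([-1.49979668e-01,  2.87192876e-01,  1.57816672e+00,  7.50600477e-06,
        1.27859007e+00, -1.49986779e-01]), 'dq': array([-0.00058124,  0.00139369, -0.00063236,  0.00163342,  0.00044473,
       -0.00177889]), 'joint_efforts': array([-1.79628755e-04, -4.05981302e+01, -2.92628127e+01, -1.54224781e-04,
        5.81841552e-03,  3.74769741e-06]), 'eef_pos': array([6.74349936e-01, 1.43362999e-04, 2.29934595e-01]), 'tcp_rot': array([ 7.07104543e-01,  7.07108037e-01, -6.96565497e-04, -9.50624024e-04]), 'contact_force': array([ 0.44230792,  0.78155678, -0.02923216]), 'wrist_torque': array([ 0.00486975, -0.01819847,  0.02799173]), 'finger_force': 0.0, 'opening': 1.0037780213696312}
scene squeegee 0.91 148 262 [ 0.525 -0.348  0.028]
scene board 0.68 284 230 [0.563 0.02  0.007]
scene rim 0.57 340 206 [0.573 0.203 0.029]
scene dish0 0.9 381 260 [0.829 0.135 0.029]
scene dish0 0.87 336 276 [0.822 0.003 0.033]
scene dish0 0.79 274 215 [0.52  0.014 0.035]
scene dish0 0.69 295 195 [0.459 0.123 0.035]
scene dish0 0.63 301 241 [0.664 0.009 0.036]
scene dish0 0.56 315 220 [0.605 0.094 0.037]
scene bowl 0.94 408 191 [0.601 0.444 0.016]
scene pan 0.67 348 153 [0.282 0.46  0.012]
scene spray 0.91 372 163 [0.526 0.355 0.105]
side squeegee 0.59 329 328 [ 0.452 -0.372  0.071]
side squeegee_grip 0.72 330 328 [ 0.455 -0.372  0.068]
side board 0.69 268 237 [0.523 0.008 0.03 ]
side rim 0.73 297 223 [0.632 0.003 0.038]
side rim 0.68 243 203 [0.55  0.206 0.014]
side dish0 0.85 226 226 [0.435 0.119 0.034]
side dish0 0.82 258 237 [0.489 0.013 0.044]
side dish0 0.81 297 224 [ 0.628 -0.002  0.039]
side dish0 0.67 338 205 [0.813 0.01  0.023]
side dish0 0.54 311 186 [0.795 0.139 0.028]
side dish0 0.5 265 216 [0.564 0.088 0.036]
side bowl 0.67 230 161 [0.639 0.45  0.011]
side pan 0.9 159 186 [0.349 0.466 0.002]
side pan 0.61 266 232 [0.544 0.05  0.005]
side spray 0.75 202 170 [0.477 0.356 0.091]
```

View pics/scene0.png

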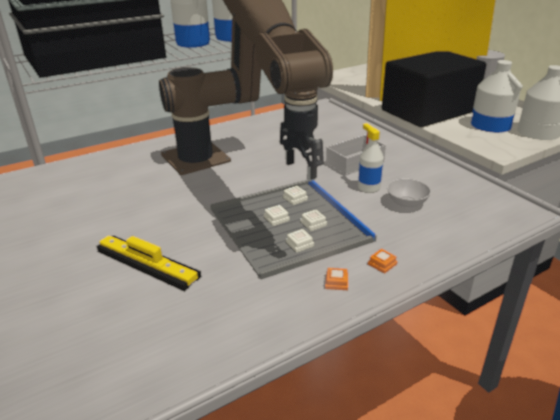

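View pics/side0.png

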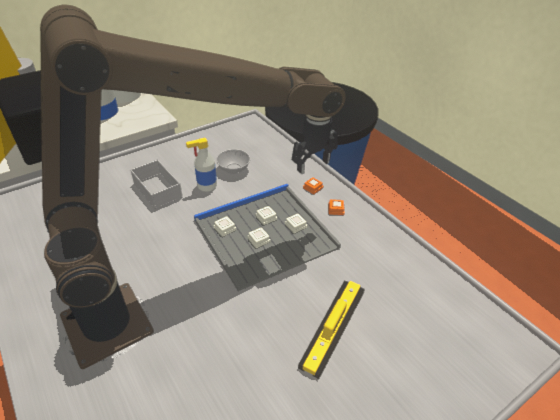

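The scene view shows the squeegee at (148,262), the four white dishes at (274,215), (295,195), (301,241) and (315,220), and the blue rim running from (310,183) to (370,235). The two orange look-alikes lie off the board. I'll now take rough fits from the point clouds.

```bash
cat >> h.py <<'E'
def masks(im):
    h=cv2.cvtColor(im,cv2.COLOR_RGB2HSV); H,S,V=h[...,0],h[...,1],h[...,2]
    return dict(yellow=(abs(H.astype(int)-27)<7)&(S>150)&(V>90), blue=(abs(H.astype(int)-112)<10)&(S>140)&(V>50), white=(S<50)&(V>150))
def rect(P):
    (c,s,a)=cv2.minAreaRect((P[:,:2]*1000).astype(np.float32)); 
    if s[0]<s[1]: s=s[::-1]; a+=90
    a=(a+90)%180-90
    return np.round(c,1),np.round(s,1),round(a,2)
E
python3 - <<'E'
from h import *
for c in ['scene','side']:
    im=cv2.imread(f'pics/{c}0.png')[:,:,::-1].copy(); W=np.load(f'pics/{c}.npy'); m=masks(im); x,y,z=W[...,0],W[...,1],W[...,2]
    P=W[m['yellow']&(y<-.15)&(z<.1)&(z>.02)]; print(c,'yellow',len(P),rect(P), 'zmax',np.percentile(P[:,2],[50,99])); 
    G=P[P[:,2]>.055]; print(' grip',rect(G),len(G))
    P=W[m['blue']&(y>.1)&(y<.3)&(z<.045)&(z>.0)&(x<.85)]; print(' blue',len(P),rect(P),np.percentile(P[:,2],[5,95]))
    mm=(z>.025)&(z<.05)&(y<.19)&(y>-.15)&(x>.38)&(x<.75)
    n,l,st,ce=cv2.connectedComponentsWithStats(mm.astype(np.uint8))
    for i in range(1,n):
        if st[i,4]>30: Q=W[l==i]; print(' dish',st[i,4],rect(Q),np.median(Q[:,2]).round(3))
E
```

```text
scene yellow 1452 (array([ 496.9, -342.2]), array([303.6,  47.5]), 26.27) zmax [0.02996599 0.07040195]
 grip (array([ 499.1, -348.2]), array([97.6, 24.6]), 26.44) 327
 blue 216 (array([566.7, 204.5]), array([332.4,   9.4]), -4.42) [0.01467179 0.03070299]
 dish 194 (array([438.8, 133.8]), array([54.4, 51.2]), 5.74) 0.035
 dish 223 (array([503.2,  28.4]), array([54.9, 51.3]), -3.74) 0.035
 dish 233 (array([580.3, 103.2]), array([53.5, 50.8]), -2.65) 0.035
 dish 274 (array([641.9,  18. ]), array([51.6, 50.9]), -0.5) 0.036
side yellow 1307 (array([ 493.3, -344.1]), array([303.1,  38.9]), 26.52) zmax [0.0298957  0.07121937]
 grip (array([ 494.3, -345.9]), array([100.9,  26.4]), 26.8) 353
 blue 207 (array([550.8, 208.9]), array([348.6,  14. ]), -5.01) [0.02233257 0.03159164]
 dish 178 (array([580.1, 103.8]), array([51. , 50.2]), -2.51) 0.036
 dish 193 (array([641.3,  17.7]), array([53.5, 50.3]), -1.79) 0.035
 dish 190 (array([436.1, 134.5]), array([51.6, 48.8]), -85.84) 0.035
 dish 208 (array([501.6,  28.5]), array([52.1, 50.2]), 82.86) 0.035
```

```bash
cat >> h.py <<'E'
def goal(p,yaw,label=''):
    """delta (tool axes) to put the TCP at world p, pointing down, tool y at angle yaw (deg)"""
    s=ctrl.get_state(); Rc=R.from_quat(s['tcp_rot']).as_matrix()
    a=np.radians(yaw); y=np.array([np.cos(a),np.sin(a),0]); z=np.array([0,0,-1.]); Rg=np.stack([np.cross(y,z),y,z],1)
    d=Rc.T@(np.array(p)-s['eef_pos']); w=R.from_matrix(Rc.T@Rg).as_rotvec()
    n=max(np.linalg.norm(d)/.0625,np.degrees(np.linalg.norm(w))/10.7)
    print(label,'t',round(s['time'],2),'d',d.round(4).tolist(),'w',w.round(4).tolist(),'rows',round(n,1))
def yawnow():
    M=R.from_quat(ctrl.get_state()['tcp_rot']).as_matrix(); return np.degrees(np.arctan2(M[1,1],M[0,1]))
E
python3 -c "
from h import *
goal([.496,-.346,.25],-63.5); print(ctrl.camera_model('wrist'))"
```

```text
t 0.9 d [-0.3461, -0.179, -0.0187] w [0.0, -0.0, 1.1083] rows 6.2
{'intrinsics': array([[312.40339534,   0.        , 277.63975801],
       [  0.        , 312.40339534, 212.57740999],
       [  0.        ,   0.        ,   1.        ]]), 'hand_eye': array([[ 7.64055397e-04, -9.64369476e-01, -2.64557991e-01,
         6.61276788e-02],
       [ 9.99999364e-01,  9.56351195e-04, -5.98057876e-04,
        -2.81303493e-04],
       [ 8.29759111e-04, -2.64557366e-01,  9.64369593e-01,
        -1.42013412e-01],
       [ 0.00000000e+00,  0.00000000e+00,  0.00000000e+00,
         1.00000000e+00]])}
```

carry_out:
  deltas: [-0.049,-0.025,-0.003,0,0,0.158,-0.098,-0.05,-0.006,0,0,0.316,-0.147,-0.075,-0.009,0,0,0.474,-0.196,-0.1,-0.012,0,0,0.632,-0.245,-0.125,-0.015,0,0,0.79]

```text
time: 1.52
eef_pos: [0.5491, -0.2464, 0.2467]
tcp_rot: [0.926, 0.378, 0.0, 0.0]
contact_force: [0.5, -0.5, 0.2]
opening: 1.0
finger_force: 0.0
```

```bash
python3 -c "
from h import *
print(ctrl.get_state()['qpos']);goal([.496,-.346,.25],-63.5)"
```

```text
[-5.90300051e-01  1.14807382e-01  1.74773832e+00  1.78141700e-05
  1.27837597e+00  2.04769575e-01]
 t 1.52 d [-0.1076, 0.0339, -0.0033] w [0.0006, -0.0003, 0.3132] rows 1.8
```

carry_out:
  deltas: [-0.05,0.017,-0.002,0,0,0.157,-0.107,0.034,-0.003,0,0,0.313,-0.107,0.034,-0.003,0,0,0.313,-0.107,0.034,-0.003,0,0,0.313]

```text
time: 2.02
eef_pos: [0.4979, -0.3443, 0.2493]
tcp_rot: [0.973, 0.232, 0.0, -0.0]
contact_force: [0.9, 1.0, -0.1]
opening: 1.0
finger_force: 0.0
```

```bash
cat >> h.py <<'E'
def squee(im,W):
    m=masks(im); z=W[...,2]
    P=W[m['yellow']&(z<.1)&(z>.02)]; print('yellow',rect(P)); G=P[P[:,2]>.055]; print('grip',rect(G),'z',np.median(G[:,2]), 'head z',np.median(P[P[:,2]<.05][:,2]))
    return rect(P),rect(G)
E
python3 - <<'E'
from h import *
s=ctrl.get_state();print(s['eef_pos'],yawnow())
im,W=cloud('wrist'); np.save('pics/w1.npy',W); cv2.imwrite('pics/w1.png',im[:,:,::-1]); squee(im,W)
E
```

```text
[ 0.49790796 -0.34430611  0.24931778] -63.194817964816174
yellow (array([ 495.5, -345.1]), array([302.6,  34.4]), 26.49)
grip (array([ 496.3, -344.7]), array([97.7, 25.7]), 26.19) z 0.06687566229337655 head z 0.027493341964998197
```

View pics/w1.png

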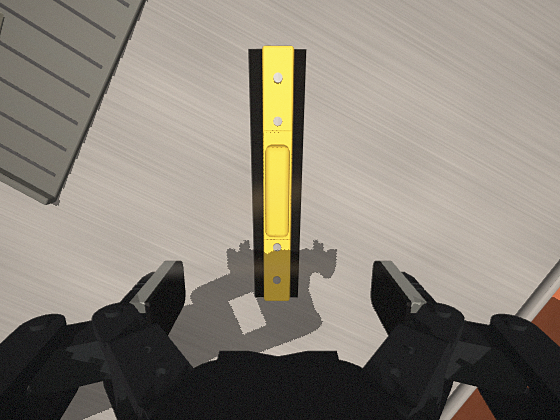

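The wrist view shows the squeegee upright in the image, with yellow at columns 263–295 and the black strips at about 249 and 306. I'll fit the strip faces and compute the descent.

```bash
cat >> h.py <<'E'
def strips(im,W,c,yaw,zlo=.008,zhi=.026):
    """offset (mm) of outer strip edges from c and skew (deg) in the squeegee frame"""
    a=np.radians(yaw); ex=np.array([np.cos(a),np.sin(a)]); ey=np.array([-ex[1],ex[0]])
    D=W[...,:2]-np.array(c)/1000; L=D@ex*1000; T=D@ey*1000; z=W[...,2]; V=im.max(-1)
    m=(V<60)&(z>zlo)&(z<zhi)&(abs(L)<150)&(abs(T)<45)
    print('strip z',np.percentile(z[m],[5,50,95]).round(4))
    for sgn in (1,-1):
        X,Y=[],[]
        for b in np.arange(-145,145,5):
            k=m&(L>=b)&(L<b+5)&(T*sgn>10)
            if k.sum()>4: X.append(b+2.5); Y.append(np.percentile(T[k]*sgn,95)*sgn)
        X,Y=np.array(X),np.array(Y)
        for _ in range(3):
            p=np.polyfit(X,Y,1); r=Y-np.polyval(p,X); k=abs(r)<2*r.std()+.1; X,Y=X[k],Y[k]
        print('face',sgn,'off',p[1].round(2),'skew deg',np.degrees(p[0]).round(2),'rms',r.std().round(2),len(X))
E
python3 - <<'E'
from h import *
im=cv2.imread('pics/w1.png')[:,:,::-1].copy(); W=np.load('pics/w1.npy')
strips(im,W,[496.1,-344.9],26.35)
goal([.496,-.345,.1],-63.65,'hi'); goal([.496,-.345,.034],-63.65,'grasp')
E
```

```text
strip z [0.0181 0.0194 0.0207]
face 1 off 29.58 skew deg 0.71 rms 0.36 50
face -1 off -28.11 skew deg -0.32 rms 0.31 58
hi t 2.08 d [-0.0027, 0.0002, 0.1493] w [-0.0004, -0.0003, 0.0092] rows 2.4
grasp t 2.08 d [-0.0027, 0.0003, 0.2153] w [-0.0004, -0.0003, 0.0092] rows 3.4
```

carry_out:
  deltas: [-0.0027,0,0.06,0,0,0.009,-0.0027,0,0.12,0,0,0.009,-0.0027,0,0.17,0,0,0.009,-0.0027,0,0.2,0,0,0.009,-0.0027,0,0.2145,0,0,0.009]
  grip: 100

```text
time: 2.7
eef_pos: [0.4954, -0.3432, 0.0326]
tcp_rot: [0.973, 0.229, -0.001, -0.002]
contact_force: [0.0, 0.6, 0.2]
opening: 1.0
finger_force: 0.0
```

carry_out:
  deltas: [0,0,0,0,0,0,0,0,0,0,0,0,0,0,0,0,0,0,0,0,0,0,0,0,0,0,0,0,0,0]
  grip: 0
  grip_force: 80

```text
time: 3.32
eef_pos: [0.4963, -0.3463, 0.0367]
tcp_rot: [0.974, 0.227, 0.001, 0.001]
contact_force: [-0.7, 2.2, 6.4]
opening: 0.292
finger_force: 79.7
```

carry_out:
  deltas: [0,0,0,0,0,0,0,0,0,0,0,0,0,0,0,0,0,0]

```text
time: 3.7
eef_pos: [0.4963, -0.3463, 0.0367]
tcp_rot: [0.974, 0.227, 0.001, 0.001]
contact_force: [-0.8, 2.0, 5.6]
opening: 0.292
finger_force: 79.7
```

```bash
python3 - <<'E'
from h import *
s=ctrl.get_state();print(s,yawnow())
E
```

```text
{'time': 3.7, 'qpos': array([-7.76839144e-01,  3.63298181e-01,  1.86990744e+00,  4.29175500e-04,
        9.06167510e-01,  3.35057732e-01]), 'dq': array([ 0.00058356, -0.00045864, -0.00012613,  0.00014597, -0.00118357,
        0.00038218]), 'joint_efforts': array([-6.34885188e-01, -3.46498525e+01, -2.20715439e+01, -1.48680615e-01,
       -4.58773803e-01,  2.01889244e-02]), 'eef_pos': array([ 0.4963418 , -0.34631086,  0.03674457]), 'tcp_rot': array([9.73821135e-01, 2.27312861e-01, 7.36551307e-04, 8.47137565e-04]), 'contact_force': array([-0.79663567,  2.01429901,  5.56020671]), 'wrist_torque': array([0.34391656, 0.15803263, 0.0411824 ]), 'finger_force': 79.71144676208496, 'opening': 0.2922843095271944} -63.722202694453934
```

carry_out:
  deltas: [0,0,-0.03,0,0,0,0,0,-0.08,0,0,0,0,0,-0.13,0,0,0,0,0,-0.18,0,0,0,0,0,-0.18,0,0,0]

```text
time: 4.32
eef_pos: [0.4973, -0.3476, 0.22]
tcp_rot: [0.974, 0.227, 0.003, 0.004]
contact_force: [0.6, -0.7, -4.5]
opening: 0.292
finger_force: 79.8
```

```bash
python3 - <<'E'
from h import *
goal([.535,-.067,.22],-95.4)
E
```

```text
t 4.33 d [0.158, -0.2349, -0.0018] w [0.0087, -0.0059, 0.5529] rows 4.5
```

carry_out:
  deltas: [0.032,-0.047,0,0.002,-0.001,0.11,0.063,-0.094,0,0.004,-0.002,0.221,0.095,-0.141,0,0.005,-0.003,0.332,0.126,-0.188,0,0.007,-0.005,0.442,0.158,-0.235,-0.002,0.009,-0.006,0.553]

```text
time: 4.95
eef_pos: [0.5313, -0.0628, 0.2132]
tcp_rot: [0.999, -0.049, -0.007, -0.004]
contact_force: [1.1, 0.7, -2.9]
opening: 0.292
finger_force: 80.0
```

carry_out:
  deltas: [0,0,0,0,0,0,0,0,0,0,0,0]

```text
time: 5.2
eef_pos: [0.5319, -0.0647, 0.2144]
tcp_rot: [0.999, -0.046, -0.006, -0.004]
contact_force: [-0.3, 0.3, -3.8]
opening: 0.29
finger_force: 80.4
```

```bash
cat >> h.py <<'E'
def board(im,W):
    m=masks(im); x,y,z=W[...,0],W[...,1],W[...,2]
    P=W[m['blue']&(y>.1)&(y<.26)&(z<.034)&(z>.024)&(x<.85)]; print('blue top',len(P),rect(P) if len(P)>9 else '')
    if len(P)>30:
        (vx,vy,cx,cy)=cv2.fitLine((P[:,:2]).astype(np.float32),cv2.DIST_HUBER,0,.001,.001).ravel(); print(' line deg',np.degrees(np.arctan(vy/vx)).round(2),'at',cx.round(4),cy.round(4), 'z',np.median(P[:,2]).round(4))
    mm=(z>.028)&(z<.045)&(y<.21)&(y>-.15)&(x>.38)&(x<.75)&(im.min(-1)>90)
    n,l,st,ce=cv2.connectedComponentsWithStats(mm.astype(np.uint8))
    for i in range(1,n):
        if st[i,4]>30: Q=W[l==i]; print(' dish',st[i,4],rect(Q),np.median(Q[:,2]).round(3))
E
python3 - <<'E'
from h import *
s=ctrl.get_state();print(s['eef_pos'],yawnow(),s['contact_force'],s['wrist_torque'],s['qpos'])
im,W=cloud('wrist'); np.save('pics/w2.npy',W); cv2.imwrite('pics/w2.png',im[:,:,::-1]); board(im,W)
print(s['eef_pos'][2]);
E
```

```text
[ 0.5319389  -0.06472204  0.21439697] -95.32433130088867 [-0.307616    0.28780819 -3.80770782] [-0.01299835 -0.04106364  0.06728669] [-3.12551565e-01  5.88173583e-04  1.92769411e+00  4.59460167e-03
  1.22650984e+00  1.34955018e+00]
blue top 2369 (array([527.4, 212.1]), array([304.9,  11.1]), -5.15)
 line deg -5.51 at 0.5328 0.2102 z 0.0271
 dish 2758 (array([641. ,  19.5]), array([49.5, 49.2]), 88.63) 0.035
 dish 2324 (array([580.4, 104.6]), array([49.7, 49.2]), 88.15) 0.035
 dish 1954 (array([503. ,  30.9]), array([49.3, 49.2]), 87.65) 0.035
 dish 1711 (array([438.5, 135.2]), array([49.5, 49.2]), -86.92) 0.035
0.2143969657407464
```

View pics/w2.png

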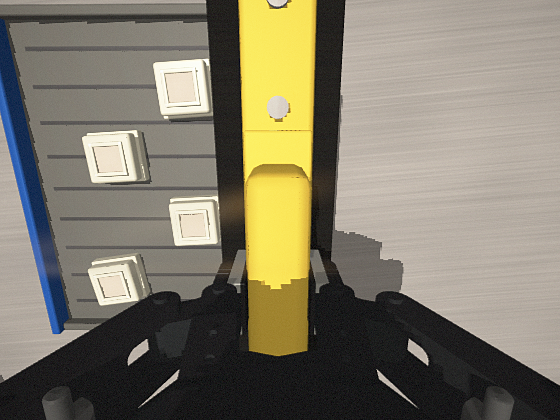

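The view shows the four dishes at (183,87), (115,157), (194,221) and (117,280), the rim on the left at columns 5–60, and the squeegee in hand with its left strip edge at about 209–220. Next I fit the rim and strip angles in this one frame.

```bash
cat >> h.py <<'E'
def edge(X,Y):
    """robust line Y(X), mm: offset, deg, rms"""
    X,Y=np.array(X),np.array(Y)
    for _ in range(4):
        p=np.polyfit(X,Y,1); r=Y-np.polyval(p,X); k=abs(r)<2*r.std()+.1; X,Y=X[k],Y[k]
    return p,r.std(),len(X)
def bins(L,T,q,a,b,w=5,n=4):
    X,Y=[],[]
    for s in np.arange(a,b,w):
        k=(L>=s)&(L<s+w)
        if k.sum()>=n: X.append(s+w/2); Y.append(np.percentile(T[k],q))
    return X,Y
def rimfit(im,W):
    m=masks(im)['blue']; x,y,z=W[...,0]*1000,W[...,1]*1000,W[...,2]*1000
    k=m&(y>120)&(y<270)&(z>24)&(z<33)&(x<850)
    for q in (5,95):
        p,r,n=edge(*bins(x[k],y[k],q,360,760)); print('rim q',q,'y@557',np.polyval(p,557).round(2),'deg',np.degrees(np.arctan(p[0])).round(2),'rms',r.round(2),n)
    print(' rim x ends',np.percentile(x[k],[.5,99.5]).round(1))
E
python3 - <<'E'
from h import *
im=cv2.imread('pics/w2.png')[:,:,::-1].copy(); W=np.load('pics/w2.npy')
rimfit(im,W)
x,y,z=W[...,0]*1000,W[...,1]*1000,W[...,2]*1000; V=im.max(-1)
k=(masks(im)['yellow'])&(z>180); print('yellow z',np.percentile(z[k],[5,25,50,75,95]).round(1))
k=(V<60)&(z>185)&(z<212)&(x<520); u,v=np.meshgrid(np.arange(560),np.arange(420)); k&=(v<250)
for nm,kk in(('L',k&(u<245)),('R',k&(u>300))):
    print(nm,kk.sum(),'z',np.percentile(z[kk],[5,50,95]).round(1))
    X,Y=bins(x[kk],y[kk],95 if nm=='L' else 5,380,520); p,r,n=edge(X,Y); print(nm,np.degrees(np.arctan(p[0])).round(2),'y@532',np.polyval(p,532).round(1),r,n)
# yellow head edges
k=masks(im)['yellow']&(z>195)&(z<212)&(v<140)
for q in(3,97):
    p,r,n=edge(*bins(x[k],y[k],q,380,520)); print('head',q,np.degrees(np.arctan(p[0])).round(2),np.polyval(p,532).round(1),n,r)
for c in ['scene','side']:
    i=cv2.imread(f'pics/{c}0.png')[:,:,::-1].copy(); rimfit(i,np.load(f'pics/{c}.npy'))
E
```

```text
rim q 5 y@557 204.92 deg -5.12 rms 0.2 52
rim q 95 y@557 213.06 deg -5.12 rms 0.36 53
 rim x ends [377.4 671.7]
yellow z [202.7 203.9 208.1 244.4 245.5]Traceback (most recent call last):
  File "<stdin>", line 8, in <module>
    return _quantile_unchecked(
        a, q, axis, out, overwrite_input, method, keepdims, weights)
    return _ureduce(a,
                    func=_quantile_ureduce_func,
    ...<5 lines>...
                    overwrite_input=overwrite_input,
                    method=method)
    r = func(a, **kwargs)
    result = _quantile(arr,
                       quantiles=q,
    ...<2 lines>...
                       out=out,
                       weights=wgt)
    slices_having_nans = np.isnan(arr[-1, ...])
                                  ~~~^^^^^^^^^
IndexError: index -1 is out of bounds for axis 0 with size 0
```

```bash
python3 - <<'E'
from h import *
im=cv2.imread('pics/w2.png')[:,:,::-1].copy(); W=np.load('pics/w2.npy')
for v in (20,120,220):
    for u in (205,212,216,225,235,250,300,320,330): print(v,u,im[v,u],(W[v,u]*1000).round(1))
E
```

```text
20 205 [76 75 70] [703.6  -8.    7.1]
20 212 [34 32 28] [647.1 -46.3 195.9]
20 216 [32 32 31] [647.  -48.1 195.7]
20 225 [31 27 31] [646.8 -52.1 195.1]
20 235 [26 21 20] [646.2 -56.7 195.8]
20 250 [249 233  93] [643.2 -63.9 203.9]
20 300 [250 230  91] [641.3 -85.3 203.7]
20 320 [36 31 32] [642.6 -95.  195.5]
20 330 [30 24 20] [642.2 -99.4 195.7]
120 205 [57 52 49] [609.9   6.8   7. ]
120 212 [93 90 87] [ 6.092e+02 -6.000e-01  6.900e+00]
120 216 [34 29 28] [604.  -41.8 195.9]
120 225 [38 32 33] [603.6 -46.3 196.6]
120 235 [34 32 31] [603.1 -51.1 196. ]
120 250 [252 238 100] [602.3 -59.1 204. ]
120 300 [251 233  91] [600.2 -82.3 204. ]
120 320 [33 30 28] [599.3 -92.4 197.3]
120 330 [38 31 30] [598.8 -97.5 195.1]
220 205 [247 243 226] [507.6  15.9  37.5]
220 212 [248 244 226] [505.9   9.3  34.2]
220 216 [125 119 100] [503.9   6.3  28.7]
220 225 [67 56 43] [552.7 -39.1 196.1]
220 235 [65 56 44] [552.3 -44.5 196.4]
220 250 [244 218  83] [565.9 -58.6 243.8]
220 300 [243 216  78] [564.1 -77.2 243.5]
220 320 [36 39 34] [548.4 -89.6 197.2]
220 330 [36 34 30] [547.7 -95.  196.5]
```

```bash
cat >> h.py <<'E'
def handstrip(im,W,tcpz,ref=532):
    x,y,z=W[...,0]*1000,W[...,1]*1000,W[...,2]*1000; V=im.max(-1); u,v=np.meshgrid(np.arange(560),np.arange(420))
    z0=tcpz*1000-17; k=(V<75)&(abs(z-z0)<7)&(v<240)
    for nm,kk,q in(('+y',k&(u<245),97),('-y',k&(u>300),3)):
        p,r,n=edge(*bins(x[kk],y[kk],q,540,690)); print(nm,'strip deg',np.degrees(np.arctan(p[0])).round(2),'y@ref',np.polyval(p,ref).round(1),'rms',r.round(2),n,'z',np.median(z[kk]).round(1))
E
python3 - <<'E'
from h import *
im=cv2.imread('pics/w2.png')[:,:,::-1].copy(); W=np.load('pics/w2.npy')
handstrip(im,W,.2144)
for c in ['scene','side']:
    i=cv2.imread(f'pics/{c}0.png')[:,:,::-1].copy(); rimfit(i,np.load(f'pics/{c}.npy'))
E
```

```text
+y strip deg -4.5 y@ref -35.3 rms 0.08 23 z 196.3
-y strip deg -5.6 y@ref -94.5 rms 0.07 22 z 195.9
rim q 5 y@557 204.43 deg -5.43 rms 0.49 11
rim q 95 y@557 208.21 deg -5.22 rms 1.19 11
 rim x ends [412.2 731.8]
rim q 5 y@557 203.66 deg -5.0 rms 0.62 10
rim q 95 y@557 210.68 deg -4.45 rms 0.6 10
 rim x ends [379.3 720.4]
```

```bash
python3 - <<'E'
from h import *
goal([.5315,-.0694,.0487],-95.95)
E
```

```text
t 5.25 d [0.0016, 0.0052, 0.1661] w [-0.007, 0.0113, 0.0096] rows 2.7
```

carry_out:
  deltas: [0.001,0.003,0.03,-0.003,0.005,0.005,0.0016,0.005,0.08,-0.006,0.01,0.0096,0.0016,0.005,0.12,-0.007,0.0113,0.0096,0.0016,0.005,0.14,-0.007,0.0113,0.0096,0.0016,0.005,0.145,-0.007,0.0113,0.0096]

```text
time: 5.88
eef_pos: [0.5313, -0.07, 0.0693]
tcp_rot: [0.999, -0.053, -0.001, -0.0]
contact_force: [-0.4, 0.3, -3.3]
opening: 0.294
finger_force: 80.3
```

```bash
python3 - <<'E'
from h import *
s=ctrl.get_state(); print(s['eef_pos'],s['contact_force'],s['wrist_torque'],yawnow())
goal([.5315,-.0694,.0487],-95.95)
E
```

```text
[ 0.53131758 -0.06997518  0.0693012 ] [-0.36072908  0.30457452 -3.28026358] [ 0.0564483   0.02822985 -0.02344632] -96.07011753743434
 t 5.88 d [0.0002, -0.0006, 0.0206] w [-0.0007, 0.0017, -0.0021] rows 0.3
```

carry_out:
  deltas: [0,-0.0006,0.012,-0.0007,0.0017,-0.002,0.0002,-0.0006,0.0206,-0.0007,0.0017,-0.002,0.0002,-0.0006,0.0206,-0.0007,0.0017,-0.002,0.0002,-0.0006,0.0206,-0.0007,0.0017,-0.002]

```text
time: 6.38
eef_pos: [0.5339, -0.0685, 0.0517]
tcp_rot: [0.999, -0.051, 0.003, 0.001]
contact_force: [0.2, -0.9, -3.7]
opening: 0.293
finger_force: 80.4
```

```bash
python3 - <<'E'
from h import *
s=ctrl.get_state(); print(s['eef_pos'],s['contact_force'],s['wrist_torque'],yawnow())
im,W=cloud('wrist'); handstrip(im,W,s['eef_pos'][2]); rimfit(im,W); board(im,W)
cv2.imwrite('pics/w3.png',im[:,:,::-1])
k=masks(im)['yellow']; z=W[...,2]*1000;v=np.mgrid[:420,:560][0]
k&=(v<140); p=np.polyfit(W[...,0][k]*1000,z[k],1); print('head z slope',p[0],'z@532',np.polyval(p,532))
goal([.5561-.0892*.12,.2045-.996*.12,.0487],-95.95,'d=120')
E
```

```text
[ 0.53392335 -0.06852207  0.05173515] [ 0.16403787 -0.91698519 -3.71306414] [0.031934   0.02807925 0.02693658] -95.82301910257416
+y strip deg -5.08 y@ref -38.8 rms 0.07 23 z 34.7
-y strip deg -6.22 y@ref -98.1 rms 0.07 22 z 34.7Traceback (most recent call last):
  File "<stdin>", line 3, in <module>
  File "h.py", line 74, in rimfit
    p,r,n=edge(*bins(x[k],y[k],q,360,760)); print('rim q',q,'y@557',np.polyval(p,557).round(2),'deg',np.degrees(np.arctan(p[0])).round(2),'rms',r.round(2),n)
          ~~~~^^^^^^^^^^^^^^^^^^^^^^^^^^^^
  File "h.py", line 62, in edge
    p=np.polyfit(X,Y,1); r=Y-np.polyval(p,X); k=abs(r)<2*r.std()+.1; X,Y=X[k],Y[k]
    raise TypeError("expected non-empty vector for x")
TypeError: expected non-empty vector for x
```

```bash
python3 - <<'E'
from h import *
s=ctrl.get_state(); print(s['eef_pos'],s['contact_force'],s['wrist_torque'],yawnow(),s['tcp_rot'])
goal([.5561-.0892*.275,.2045-.996*.275,.0487],-95.95,'d=275')
E
```

```text
[ 0.5339761  -0.06851567  0.05182448] [-0.38681574  0.3996139  -3.07037535] [-0.02650654  0.02500205 -0.00324592] -95.8214748983502 [ 9.98705141e-01 -5.07781647e-02  3.01899675e-03  7.10185207e-04]
d=275 t 6.42 d [-0.0023, 0.0011, 0.0031] w [0.0011, -0.0061, 0.0022] rows 0.1
```

carry_out:
  deltas: [0,0,0,0,0,0,0,0,0,0,0,0]

```text
time: 6.68
eef_pos: [0.5337, -0.0684, 0.0515]
tcp_rot: [0.999, -0.051, 0.003, 0.001]
contact_force: [-0.5, 0.2, -3.3]
opening: 0.291
finger_force: 80.4
```

```bash
python3 - <<'E'
from h import *
s=ctrl.get_state(); print(s['eef_pos'],s['contact_force'],s['wrist_torque'],yawnow(),s['tcp_rot'])
goal([.5561-.0892*.275,.2045-.996*.275,.0487],-95.95,'d=275')
E
```

```text
[ 0.53365486 -0.06843152  0.05149376] [-0.45605264  0.19111629 -3.33320651] [0.00426158 0.03592296 0.01643227] -95.82944459241972 [ 9.98702603e-01 -5.08481075e-02  2.68650736e-03  6.02896109e-04]
d=275 t 6.67 d [-0.002, 0.0012, 0.0028] w [0.0009, -0.0054, 0.0021] rows 0.1
```

```bash
cat >> h.py <<'E'
def G(d,z=.0487,yaw=-95.95): goal([.5561-.0892*d/1000,.2045-.996*d/1000,z],yaw,f'd={d}')
def dnow():
    s=ctrl.get_state(); p=s['eef_pos']*1000-np.array([556.1,204.5,0]); a=np.radians(-5.12)
    f=s['contact_force']; n=np.array([-np.sin(a),np.cos(a)]); e=np.array([np.cos(a),np.sin(a)])
    print('t %.2f d %.1f lat %.1f z %.1f yaw %.2f Fn %.2f Ft %.2f Fz %.2f'%(s['time'],-p[:2]@n,p[:2]@e,p[2],yawnow(),f[:2]@n,f[:2]@e,f[2]),'T',s['wrist_torque'].round(3),'rot',s['tcp_rot'].round(4))
E
python3 -c "
from h import *
dnow();G(215);G(100)"
```

```text
t 6.67 d 273.8 lat 2.0 z 51.5 yaw -95.83 Fn 0.15 Ft -0.47 Fz -3.33 T [0.004 0.036 0.016] rot [ 9.987e-01 -5.080e-02  2.700e-03  6.000e-04]
d=215 t 6.67 d [-0.0027, -0.0588, 0.0027] w [0.0009, -0.0054, 0.0021] rows 0.9
d=100 t 6.67 d [-0.0042, -0.1738, 0.0026] w [0.0009, -0.0054, 0.0021] rows 2.8
```

carry_out:
  deltas: [-0.0022,-0.012,0.0027,0.0009,-0.0054,0.002,-0.0023,-0.024,0.0027,0.0009,-0.0054,0.002,-0.0025,-0.036,0.0027,0.0009,-0.0054,0.002,-0.0026,-0.047,0.0027,0.0009,-0.0054,0.002,-0.0027,-0.059,0.0027,0.0009,-0.0054,0.002]

```text
time: 7.3
eef_pos: [0.5368, -0.0086, 0.0484]
tcp_rot: [0.999, -0.052, -0.0, 0.0]
contact_force: [-0.6, -0.2, -3.3]
opening: 0.29
finger_force: 80.5
```

```bash
python3 -c "
from h import *
dnow();G(160)"
```

```text
t 7.30 d 214.0 lat -0.2 z 48.4 yaw -95.93 Fn -0.25 Ft -0.62 Fz -3.26 T [-0.11   0.044  0.043] rot [ 9.987e-01 -5.170e-02 -3.000e-04  0.000e+00]
d=160 t 7.3 d [-0.0006, -0.054, -0.0003] w [0.0001, 0.0005, 0.0003] rows 0.9
```

carry_out:
  deltas: [-0.0001,-0.011,0,0,0,0,-0.0002,-0.022,0,0,0,0,-0.0004,-0.033,0,0,0,0,-0.0005,-0.044,0,0,0,0,-0.0006,-0.054,0,0,0,0]

```text
time: 7.92
eef_pos: [0.5418, 0.045, 0.0484]
tcp_rot: [0.999, -0.052, -0.0, -0.0]
contact_force: [0.1, -0.6, -4.0]
opening: 0.291
finger_force: 80.5
```

carry_out:
  deltas: [-0.0001,-0.011,0,0,0,0,-0.0002,-0.022,0,0,0,0,-0.0004,-0.033,0,0,0,0,-0.0005,-0.044,0,0,0,0,-0.0006,-0.054,0,0,0,0]

```text
time: 8.55
eef_pos: [0.5469, 0.0987, 0.0484]
tcp_rot: [0.999, -0.052, -0.0, 0.0]
contact_force: [0.5, -2.5, -2.8]
opening: 0.295
finger_force: 80.6
```

```bash
python3 - <<'E'
from h import *
dnow();G(95)
im,W=cloud('side'); cv2.imwrite('pics/s2.png',cv2.resize(im[150:330,150:390,::-1],None,fx=3,fy=3)); board(im,W)
im,W=cloud('wrist'); board(im,W)
E
```

```text
t 8.55 d 106.2 lat 0.2 z 48.4 yaw -95.94 Fn -2.44 Ft 0.73 Fz -2.78 T [-0.405  0.086  0.049] rot [ 9.987e-01 -5.180e-02 -3.000e-04  0.000e+00]
d=95 t 8.55 d [-0.0004, -0.0112, -0.0003] w [0.0, 0.0005, 0.0002] rows 0.2
blue top 159 (array([548.4, 208.4]), array([349.2,  12.9]), -5.3)
 line deg -5.16 at 0.5726 0.2048 z 0.0275
 dish 152 (array([653. , 143.8]), array([52.9, 50.8]), 85.91) 0.035
 dish 126 (array([514.6, 155.3]), array([55.5, 49.3]), 77.24) 0.035
 dish 172 (array([442.6, 162.1]), array([59.4, 52.5]), 83.97) 0.035
blue top 6590 (array([593.7, 206.6]), array([175.4,  11.6]), -5.06)
 line deg -5.2 at 0.6085 0.2045 z 0.0272
 dish 10874 (array([652. , 147.4]), array([49.1, 43.4]), 85.02) 0.035
 dish 4018 (array([638.7,  91.9]), array([52.9, 25.6]), -5.88) 0.039
 dish 31 (array([663.2,  93. ]), array([3.8, 2.9]), 22.51) 0.039
 dish 106 (array([662.8,  87.4]), array([8.3, 2.8]), 81.14) 0.042
 dish 32 (array([657.8,  90.1]), array([4.3, 2.7]), 8.48) 0.039
 dish 34 (array([642.5,  84.7]), array([5.5, 3.3]), -27.0) 0.039
 dish 1877 (array([600.5,  93.8]), array([29.7, 19.9]), 84.27) 0.042
 dish 8865 (array([586.8, 153.3]), array([48.8, 48.7]), 84.77) 0.035
 dish 1987 (array([533.8, 158.8]), array([47.6, 17.4]), 88.24) 0.034
 dish 55 (array([499.4, 182.8]), array([8.1, 4.3]), -12.32) 0.034
 dish 137 (array([466.1, 180.2]), array([21.8,  3.7]), -59.05) 0.034
```

View pics/s2.png

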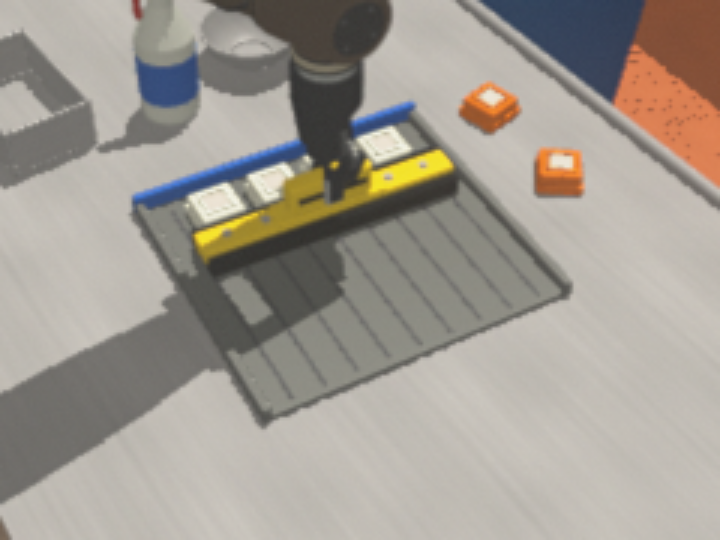

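The side view shows the squeegee square behind the row, three dishes visible at (215,202), (270,182) and (385,145), and a gap of about 20 mm left to the rim. I'll close in slowly.

carry_out:
  deltas: [-0.0001,-0.004,0,0,0,0,-0.0002,-0.008,0,0,0,0,-0.0004,-0.012,0,0,0,0,-0.0005,-0.015,0,0,0,0,-0.0005,-0.017,0,0,0,0]

```text
time: 9.28
eef_pos: [0.5481, 0.1151, 0.0485]
tcp_rot: [0.999, -0.052, -0.0, 0.0]
contact_force: [-0.3, -1.4, -3.4]
opening: 0.29
finger_force: 80.7
```

```bash
python3 - <<'E'
from h import *
dnow();G(85)
im,W=cloud('wrist'); cv2.imwrite('pics/w4.png',im[:,:,::-1])
E
```

```text
t 9.28 d 89.7 lat -0.0 z 48.5 yaw -95.94 Fn -1.41 Ft -0.21 Fz -3.41 T [-0.43   0.062  0.003] rot [ 9.987e-01 -5.180e-02 -3.000e-04  0.000e+00]
d=85 t 9.28 d [-0.0001, -0.0047, -0.0002] w [0.0, 0.0005, 0.0001] rows 0.1
```

View pics/w4.png

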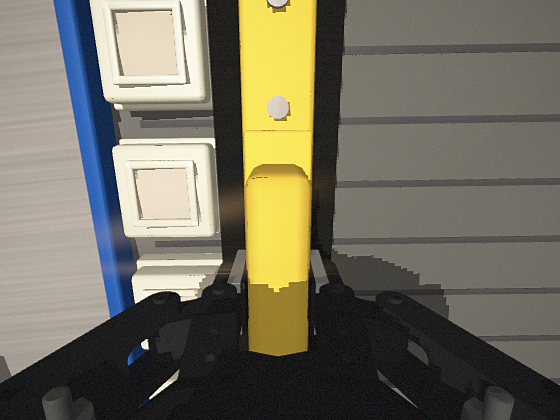

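The wrist view shows the two near dishes at (153,50) and (165,190), square to the strip with a few mm of gap to the rim. From here I go in about 1 mm steps and read the force each time.

carry_out:
  deltas: [0,-0.0008,0,0,0,0,0,-0.0016,0,0,0,0,0,-0.0024,0,0,0,0,0,-0.0032,0,0,0,0,0,-0.004,0,0,0,0]

```text
time: 9.95
eef_pos: [0.5485, 0.119, 0.0484]
tcp_rot: [0.999, -0.052, -0.0, -0.0]
contact_force: [0.4, -2.7, -2.6]
opening: 0.293
finger_force: 80.7
```

carry_out:
  deltas: [0,-0.0005,0,0,0,0,0,-0.001,0,0,0,0]

```text
time: 10.2
eef_pos: [0.5486, 0.12, 0.0484]
tcp_rot: [0.999, -0.052, -0.0, -0.0]
contact_force: [-0.2, -2.1, -3.0]
opening: 0.292
finger_force: 80.7
```

```bash
python3 -c "
from h import *
dnow()"
```

```text
t 10.20 d 84.8 lat 0.0 z 48.4 yaw -95.94 Fn -2.07 Ft -0.04 Fz -2.99 T [-0.433  0.075  0.052] rot [ 9.987e-01 -5.190e-02 -3.000e-04 -0.000e+00]
```

carry_out:
  deltas: [0,-0.0005,0,0,0,0,0,-0.001,0,0,0,0]

```text
time: 10.45
eef_pos: [0.5487, 0.121, 0.0484]
tcp_rot: [0.999, -0.052, -0.0, -0.0]
contact_force: [0.0, -1.1, -3.0]
opening: 0.291
finger_force: 80.7
```

carry_out:
  deltas: [0,-0.0003,0,0,0,0,0,-0.0005,0,0,0,0]

```text
time: 10.7
eef_pos: [0.5487, 0.1215, 0.0485]
tcp_rot: [0.999, -0.052, -0.0, -0.0]
contact_force: [-0.2, -3.2, -2.6]
opening: 0.292
finger_force: 80.7
```

```bash
python3 -c "
from h import *
dnow()"
```

```text
t 10.70 d 83.3 lat 0.1 z 48.5 yaw -95.94 Fn -3.25 Ft 0.12 Fz -2.62 T [-0.437  0.033  0.057] rot [ 9.987e-01 -5.180e-02 -2.000e-04 -0.000e+00]
```

carry_out:
  deltas: [0,-0.0003,0,0,0,0,0,-0.0005,0,0,0,0]

```text
time: 10.95
eef_pos: [0.5489, 0.1218, 0.0485]
tcp_rot: [0.999, -0.052, -0.0, 0.0]
contact_force: [0.0, -3.5, -3.2]
opening: 0.291
finger_force: 80.6
```

carry_out:
  deltas: [0,-0.0003,0,0,0,0,0,-0.0005,0,0,0,0]

```text
time: 11.2
eef_pos: [0.5489, 0.1219, 0.0485]
tcp_rot: [0.999, -0.052, -0.0, 0.001]
contact_force: [0.2, -5.6, -1.5]
opening: 0.292
finger_force: 80.7
```

```bash
python3 -c "
from h import *
dnow()"
```

```text
t 11.20 d 82.9 lat 0.2 z 48.5 yaw -95.91 Fn -5.51 Ft 0.72 Fz -1.53 T [-1.1    0.051  0.079] rot [ 9.987e-01 -5.160e-02 -3.000e-04  6.000e-04]
```

carry_out:
  deltas: [0,-0.0003,0,0,0,0,0,-0.0003,0,0,0,0]

```text
time: 11.45
eef_pos: [0.5489, 0.1219, 0.0485]
tcp_rot: [0.999, -0.052, -0.0, 0.001]
contact_force: [-0.9, -6.4, -2.2]
opening: 0.288
finger_force: 80.8
```

```bash
python3 -c "
from h import *
dnow()
for _ in range(3): ctrl.read_camera('side'); dnow()"
```

```text
t 11.45 d 82.9 lat 0.2 z 48.5 yaw -95.90 Fn -6.41 Ft -0.33 Fz -2.19 T [-1.234  0.082  0.071] rot [ 9.987e-01 -5.150e-02 -3.000e-04  9.000e-04]
t 11.50 d 82.9 lat 0.2 z 48.5 yaw -95.90 Fn -5.15 Ft -0.18 Fz -1.68 T [-1.237  0.009  0.02 ] rot [ 9.987e-01 -5.150e-02 -3.000e-04  8.000e-04]
t 11.55 d 82.9 lat 0.2 z 48.5 yaw -95.91 Fn -6.42 Ft 0.24 Fz -2.99 T [-1.237  0.048  0.085] rot [ 9.987e-01 -5.150e-02 -3.000e-04  8.000e-04]
t 11.60 d 82.9 lat 0.2 z 48.5 yaw -95.91 Fn -6.82 Ft 0.59 Fz -2.63 T [-1.25   0.099  0.058] rot [ 9.987e-01 -5.160e-02 -3.000e-04  8.000e-04]
```

carry_out:
  deltas: [0,-0.0003,0,0,0,0,0,-0.0005,0,0,0,0,0,-0.0005,0,0,0,0]

```text
time: 11.98
eef_pos: [0.5489, 0.122, 0.0486]
tcp_rot: [0.999, -0.051, -0.0, 0.001]
contact_force: [-0.5, -7.4, -2.4]
opening: 0.294
finger_force: 80.9
```

```bash
python3 - <<'E'
from h import *
dnow()
im,W=cloud('wrist'); dnow(); cv2.imwrite('pics/w5.png',im[:,:,::-1]); np.save('pics/w5.npy',W)
x,y,z=W[...,0]*1000,W[...,1]*1000,W[...,2]*1000
i,Ws=cloud('side'); board(i,Ws); i,Ws=cloud('scene'); board(i,Ws); cv2.imwrite('pics/sc5.png',cv2.resize(i[140:280,180:420,::-1],None,fx=3,fy=3))
dnow()
E
```

```text
t 11.97 d 82.8 lat 0.2 z 48.6 yaw -95.89 Fn -7.39 Ft 0.12 Fz -2.36 T [-1.439  0.092  0.074] rot [ 9.987e-01 -5.140e-02 -4.000e-04  1.300e-03]
t 12.03 d 82.8 lat 0.3 z 48.6 yaw -95.90 Fn -7.21 Ft 0.58 Fz -1.60 T [-1.481  0.116  0.03 ] rot [ 9.987e-01 -5.140e-02 -4.000e-04  1.300e-03]
blue top 65 (array([549.7, 208.1]), array([349.4,  12.5]), -5.21)
 line deg -4.96 at 0.5087 0.2116 z 0.0277
 dish 156 (array([656.6, 172.1]), array([67.8, 52. ]), 81.5) 0.036
 dish 117 (array([517., 182.]), array([58. , 47.6]), 82.69) 0.036
 dish 157 (array([445.9, 184. ]), array([50.5, 48.8]), -89.01) 0.036
blue top 39 (array([675.3, 195.7]), array([117. ,   8.2]), -3.56)
 line deg -6.05 at 0.7054 0.193 z 0.028
 dish 103 (array([523.9, 191.8]), array([49. , 37.7]), -18.33) 0.036
 dish 220 (array([586.5, 177.9]), array([63.9, 55.9]), -88.02) 0.036
 dish 268 (array([673.8, 172.6]), array([114.4,  67.1]), 0.29) 0.035
t 12.12 d 82.8 lat 0.2 z 48.5 yaw -95.89 Fn -7.35 Ft -0.24 Fz -1.62 T [-1.462  0.097  0.075] rot [ 9.987e-01 -5.140e-02 -4.000e-04  1.300e-03]
```

View pics/w5.png

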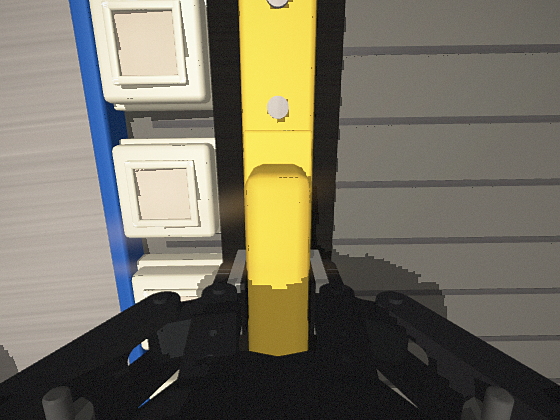

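carry_out:
  deltas: [0,-0.0003,0,0,0,0,0,-0.0006,0,0,0,0,0,-0.0006,0,0,0,0,0,-0.0006,0,0,0,0,0,-0.0006,0,0,0,0]

```text
time: 12.75
eef_pos: [0.5489, 0.1221, 0.0486]
tcp_rot: [0.999, -0.051, -0.001, 0.002]
contact_force: [-0.7, -9.2, -1.6]
opening: 0.294
finger_force: 80.9
```

```bash
python3 - <<'E'
from h import *
dnow()
for _ in range(2):
    i,Ws=cloud('side'); dnow()
m=masks(i)
x,y,z=Ws[...,0]*1000,Ws[...,1]*1000,Ws[...,2]*1000
a=np.radians(-5.12); X=(x-556.1)*np.cos(a)+(y-204.5)*np.sin(a); Y=-(x-556.1)*np.sin(a)+(y-204.5)*np.cos(a)
k=(i.min(-1)>110)&(z>31)&(z<42)&(abs(X)<160)&(Y<5)&(Y>-70)
for b in range(-150,150,10):
    q=k&(X>=b)&(X<b+10)
    if q.sum()>8: print(b+5,q.sum(),np.percentile(Y[q],[5,50,97]).round(1))
cv2.imwrite('pics/s6.png',cv2.resize(i[170:270,190:350,::-1],None,fx=5,fy=5,interpolation=cv2.INTER_CUBIC))
E
```

```text
t 12.75 d 82.7 lat 0.2 z 48.6 yaw -95.87 Fn -9.19 Ft 0.14 Fz -1.55 T [-1.733  0.14   0.108] rot [ 9.987e-01 -5.120e-02 -5.000e-04  1.800e-03]
t 12.80 d 82.7 lat 0.2 z 48.6 yaw -95.87 Fn -8.17 Ft 0.67 Fz -1.41 T [-1.781  0.159  0.108] rot [ 9.987e-01 -5.120e-02 -5.000e-04  1.800e-03]
t 12.85 d 82.7 lat 0.2 z 48.6 yaw -95.87 Fn -9.12 Ft -0.55 Fz -1.73 T [-1.733  0.171  0.02 ] rot [ 9.987e-01 -5.120e-02 -6.000e-04  1.800e-03]
-125 36 [-50.4 -30.1  -1.4]
-115 32 [-48.3 -27.9   1.7]
-105 34 [-50.8 -28.7  -3.8]
-95 32 [-50.3 -31.3  -9.5]
-85 17 [-48.1 -25.6  -2. ]
-55 33 [-49.8 -31.3  -9. ]
-45 26 [-45.7 -26.2  -7. ]
-35 24 [-42.1 -22.4  -2.9]
-25 13 [-26.4 -16.2  -1.1]
85 27 [-48.6 -30.5  -7.2]
95 26 [-49.8 -29.7  -7.7]
105 27 [-50.  -28.1  -3.5]
115 31 [-48.4 -29.9  -1.2]
125 11 [-47.8 -32.4  -2.1]
```

View pics/s6.png

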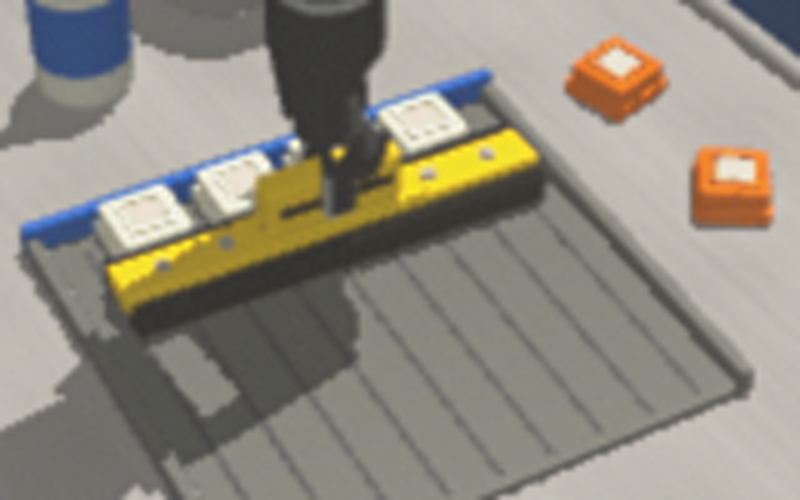

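The row is flush against the rim on both sides, with about 8.8 N total push. I'll back off straight along the board's centreline.

carry_out:
  deltas: [0,0.004,0,0,0,0,0,0.012,0,0,0,0,0.0003,0.026,0,0,0,0,0.0005,0.042,0,0,0,0,0.0007,0.06,0,0,0,0]

```text
time: 13.48
eef_pos: [0.5433, 0.063, 0.0484]
tcp_rot: [0.999, -0.052, -0.0, -0.0]
contact_force: [-0.0, 0.3, -3.7]
opening: 0.29
finger_force: 80.6
```

carry_out:
  deltas: [0.0003,0.022,0,0,0,0,0.0005,0.046,0,0,0,0,0.0008,0.07,0,0,0,0,0.001,0.08,-0.02,0,0,0,0.001,0.09,-0.05,0,0,0]

```text
time: 14.1
eef_pos: [0.5337, -0.0268, 0.0977]
tcp_rot: [0.999, -0.053, -0.002, -0.0]
contact_force: [0.2, 0.3, -3.7]
opening: 0.296
finger_force: 80.5
```

```bash
python3 - <<'E'
from h import *
dnow()
goal([.532,-.03,.28],-95.95)
E
```

```text
t 14.10 d 232.4 lat -1.7 z 97.7 yaw -96.04 Fn 0.30 Ft 0.19 Fz -3.67 T [-0.016 -0.015  0.009] rot [ 9.986e-01 -5.260e-02 -1.800e-03 -4.000e-04]
 t 14.1 d [-0.002, 0.0032, -0.1823] w [-0.0006, 0.0037, -0.0015] rows 2.9
```

carry_out:
  deltas: [0,0,-0.05,0,0,0,-0.001,0.001,-0.1,0,0,0,-0.002,0.002,-0.15,0,0,0,-0.002,0.003,-0.182,0,0,0,-0.002,0.003,-0.182,0,0,0]

```text
time: 14.72
eef_pos: [0.5343, -0.0295, 0.2839]
tcp_rot: [0.999, -0.052, 0.003, 0.001]
contact_force: [0.3, -0.6, -4.3]
opening: 0.289
finger_force: 80.9
```

carry_out:
  deltas: [0,0,0,0,0,0,0,0,0,0,0,0]

```text
time: 14.98
eef_pos: [0.5317, -0.0282, 0.2774]
tcp_rot: [0.999, -0.052, -0.003, -0.001]
contact_force: [-0.3, 0.6, -4.0]
opening: 0.293
finger_force: 80.8
```

```bash
python3 - <<'E'
from h import *
im,W=cloud('wrist'); cv2.imwrite('pics/w7.png',im[:,:,::-1]); rimfit(im,W); board(im,W)
x,y,z=W[...,0]*1000,W[...,1]*1000,W[...,2]*1000
a=np.radians(-5.12); X=(x-556.1)*np.cos(a)+(y-204.5)*np.sin(a); Y=-(x-556.1)*np.sin(a)+(y-204.5)*np.cos(a)
k=(im.min(-1)>90)&(z>28)&(z<42)&(abs(X)<160)&(Y<0)&(Y>-90)
n,l,st,ce=cv2.connectedComponentsWithStats(k.astype(np.uint8))
for i in range(1,n):
    if st[i,4]>300: q=l==i; print('dish X %.1f Y %.1f'%((np.percentile(X[q],1)+np.percentile(X[q],99))/2,(np.percentile(Y[q],1)+np.percentile(Y[q],99))/2), np.percentile(Y[q],[1,99]).round(1))
print(ctrl.get_state()['eef_pos'],ctrl.get_state()['time'])
goal([.53,-.33,.28],-95.95)
E
```

```text
rim q 5 y@557 206.03 deg -5.07 rms 0.76 65
rim q 95 y@557 213.49 deg -5.0 rms 0.23 58
 rim x ends [377.4 730.4]
blue top 1875 (array([553.7, 210.2]), array([357.3,  11.6]), -5.04)
 line deg -5.07 at 0.5886 0.2067 z 0.0273
 dish 1927 (array([656.3, 168.8]), array([49.6, 48.1]), 84.07) 0.035
 dish 1674 (array([587.9, 175.1]), array([49.8, 48.4]), 84.13) 0.035
 dish 1465 (array([518. , 181.3]), array([49.9, 49.4]), 84.68) 0.035
 dish 1255 (array([447.4, 187.1]), array([49.3, 48.8]), 84.89) 0.035
dish X 102.9 Y -26.7 [-50.6  -2.8]
dish X 34.5 Y -26.9 [-50.8  -3.1]
dish X -35.0 Y -27.0 [-50.8  -3.1]
dish X -106.1 Y -27.0 [-50.8  -3.1]
[ 0.53191069 -0.02815658  0.27776218] 15.025
 t 15.03 d [0.0294, 0.3004, -0.0026] w [-0.0008, 0.005, -0.0001] rows 4.8
```

View pics/w7.png

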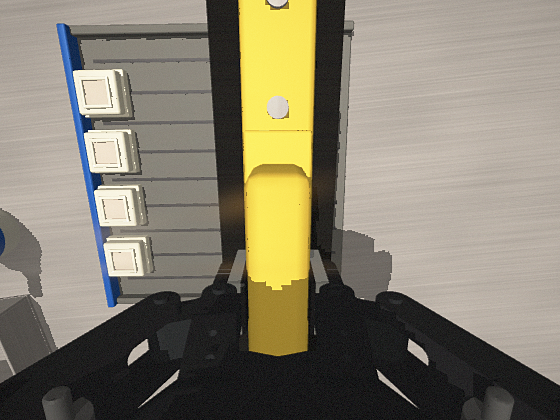

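All four dishes are in line against the rim at (97,90), (108,150), (117,205) and (126,257), measured at Y = -26.7 to -27.0 mm. Now I carry the squeegee back to the table.

carry_out:
  deltas: [0.006,0.06,0,0,0,0,0.012,0.12,0,0,0,0,0.018,0.18,0,0,0,0,0.024,0.24,0,0,0,0,0.029,0.3,0,0,0,0]

```text
time: 15.65
eef_pos: [0.5302, -0.3313, 0.2786]
tcp_rot: [0.999, -0.052, -0.001, -0.001]
contact_force: [0.9, 0.7, -3.7]
opening: 0.288
finger_force: 80.9
```

carry_out:
  deltas: [0,0,0.05,0,0,0,0,0,0.11,0,0,0,0,0,0.17,0,0,0,0,0,0.2,0,0,0,0,0,0.2,0,0,0]

```text
time: 16.27
eef_pos: [0.5278, -0.3273, 0.0752]
tcp_rot: [0.999, -0.052, -0.004, -0.003]
contact_force: [-0.3, -0.0, -3.7]
opening: 0.298
finger_force: 80.9
```

carry_out:
  deltas: [0,0,0,0,0,0,0,0,0,0,0,0,0,0,0,0,0,0]

```text
time: 16.65
eef_pos: [0.5315, -0.3304, 0.0824]
tcp_rot: [0.999, -0.052, 0.001, 0.001]
contact_force: [0.0, -0.3, -4.0]
opening: 0.291
finger_force: 81.1
```

```bash
python3 - <<'E'
from h import *
dnow(); s=ctrl.get_state(); print(s['eef_pos']); goal([s['eef_pos'][0],s['eef_pos'][1],.0375],-95.95)
E
```

```text
t 16.65 d 535.0 lat 23.2 z 82.4 yaw -95.95 Fn -0.27 Ft 0.05 Fz -4.05 T [ 0.036 -0.011 -0.   ] rot [ 0.9987 -0.0519  0.0011  0.001 ]
[ 0.53149569 -0.33039432  0.08241831]
 t 16.65 d [-0.0001, -0.0001, 0.0449] w [0.0019, -0.0022, 0.0001] rows 0.7
```

carry_out:
  deltas: [0,0,0.01,0.001,-0.001,0,0,0,0.02,0.001,-0.001,0,0,0,0.03,0.001,-0.001,0,0,0,0.038,0.001,-0.001,0,0,0,0.042,0.001,-0.001,0]

```text
time: 17.27
eef_pos: [0.5302, -0.3293, 0.0373]
tcp_rot: [0.999, -0.052, -0.001, -0.001]
contact_force: [0.9, -0.0, -3.7]
opening: 0.287
finger_force: 81.2
```

carry_out:
  deltas: [0,0,0.001,0,0,0,0,0,0.002,0,0,0,0,0,0.003,0,0,0]

```text
time: 17.65
eef_pos: [0.5309, -0.3299, 0.0368]
tcp_rot: [0.999, -0.052, -0.001, -0.0]
contact_force: [-2.5, 2.2, 4.7]
opening: 0.294
finger_force: 82.4
```

```bash
python3 - <<'E'
from h import *
dnow()
E
```

```text
t 17.65 d 534.5 lat 22.6 z 36.8 yaw -95.94 Fn 1.93 Ft -2.65 Fz 4.67 T [ 0.309  0.539 -0.004] rot [ 9.987e-01 -5.180e-02 -6.000e-04 -4.000e-04]
```

carry_out:
  deltas: [0,0,0,0,0,0,0,0,0,0,0,0,0,0,0,0,0,0,0,0,0,0,0,0,0,0,0,0,0,0]
  grip: 100

```text
time: 18.27
eef_pos: [0.5306, -0.3296, 0.0353]
tcp_rot: [0.999, -0.052, -0.001, -0.001]
contact_force: [-0.3, -0.5, 0.2]
opening: 0.996
finger_force: 0.0
```

carry_out:
  deltas: [0,0,-0.02,0,0,0,0,0,-0.06,0,0,0,0,0,-0.12,0,0,0,0,0,-0.18,0,0,0,0,0,-0.22,0,0,0]

```text
time: 18.9
eef_pos: [0.5317, -0.3305, 0.2613]
tcp_rot: [0.999, -0.052, 0.002, 0.001]
contact_force: [0.1, -0.9, 0.2]
opening: 0.999
finger_force: 0.0
```

carry_out:
  deltas: [0,0,0,0,0,0,0,0,0,0,0,0,0,0,0,0,0,0,0,0,0,0,0,0]

```text
time: 19.4
eef_pos: [0.5303, -0.3295, 0.2534]
tcp_rot: [0.999, -0.052, -0.002, -0.002]
contact_force: [0.2, 0.4, -0.2]
opening: 0.997
finger_force: 0.0
```

```bash
python3 - <<'E'
from h import *
im,W=cloud('wrist'); print(squee(im,W)); cv2.imwrite('pics/w8.png',im[:,:,::-1])
i,Ws=cloud('side'); print(squee(i,Ws)) ; board(i,Ws)
i,Ws=cloud('scene'); board(i,Ws)
s=ctrl.get_state(); print(s['time'],s['opening'],s['contact_force'])
E
```

```text
yellow (array([ 531.5, -330.8]), array([301.4,  34.2]), -5.86)
grip (array([ 531.2, -330.6]), array([99. , 25.8]), -5.63) z 0.06692429849107351 head z 0.027497924553568642
((array([ 531.5, -330.8]), array([301.4,  34.2]), -5.86), (array([ 531.2, -330.6]), array([99. , 25.8]), -5.63))
yellow (array([208.8, 316.9]), array([1629.1,  267.4]), -63.73)
grip (array([234. , 363.5]), array([1575.6,   90.9]), -67.01) z 0.06751556432880912 head z 0.02887060452170609
((array([208.8, 316.9]), array([1629.1,  267.4]), -63.73), (array([234. , 363.5]), array([1575.6,   90.9]), -67.01))
blue top 69 (array([550.8, 208. ]), array([350.4,  12.2]), -4.86)
 line deg -4.91 at 0.52 0.2107 z 0.028
 dish 153 (array([655.9, 173.6]), array([60.3, 50.3]), 82.54) 0.035
 dish 161 (array([585.1, 178.1]), array([60. , 56.3]), 85.22) 0.035
 dish 159 (array([518.8, 184. ]), array([60. , 52.2]), 81.01) 0.035
 dish 165 (array([445.5, 185.2]), array([49.7, 49.3]), 85.88) 0.035
blue top 45 (array([558.7, 206.4]), array([350.4,   8.6]), -5.17)
 line deg -4.91 at 0.643 0.1977 z 0.0285
 dish 161 (array([448.5, 185.2]), array([52.8, 49.7]), -2.15) 0.036
 dish 183 (array([516. , 181.4]), array([61.9, 54.5]), -1.26) 0.036
 dish 222 (array([584. , 178.7]), array([63.1, 60.6]), -6.15) 0.036
 dish 252 (array([643.6, 174.6]), array([79.5, 61.7]), -5.35) 0.036
19.55 1.0026246817111946 [-0.78765163 -0.02678945 -0.5175748 ]
```

View pics/w8.png

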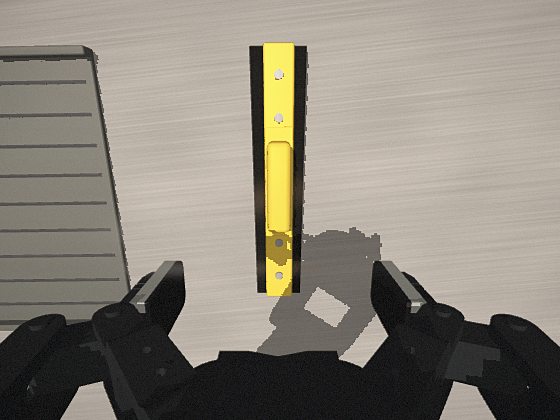

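The squeegee is released and stands upright on the table at (278,170). Its head top is at 27.5 mm, and the board is well clear to the left.

```bash
python3 -c "
from h import *
print(ctrl.sign_off())"
```

```text
the job is handed in; nothing more can be done
None
```

The job is handed in: all four dishes measured flush at the rim (origins about 27 mm from its face) after an estimated 6–7 N press, and the squeegee stands released on the table, off the drainboard.

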